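# Seat the keyed spindle in the film winder's pulley and hold it home

## Task

On the packing bench, take the spindle with the square head and the key out of the white rack, put its nose down into the bore of the film winder's pulley, turn it until its key slips into the keyway, and keep pushing against the spring in the bore until its collar sits flat on the hub. Finish while holding: stay gripping the spindle's head and pressing it fully home, so that the retaining screw could be fitted. Leave the round-headed spindle in the rack, and leave the two sealed cups and the wrench where they are.

Things in the scene. Friction and masses are not known exactly. Their poses are not given: they have to be found in the camera images.
- spindle: Loose steel keyed spindle, 0.36 to 0.46 kg, upright in one of the rack's holes (either). Origin: on its axis, centre of the collar's underside; z up. Above it: round collar 44 mm across, 6 thick, then the square head. Below it: round shaft 24 mm across, 44 long (last 4 mm tapers to 18). Its -x (key) side first points roughly towards the robot, within 50 degrees.
- spindle_head (a point): Middle of the spindle's square head, 28 mm above the spindle's origin: 26 x 26 mm, 44 mm tall (from 6 to 50 mm above the origin), sides square to the spindle's own x and y. Grip it here from above.
- key_foot (a point): Lower end of the key, a dark bar along the shaft on the spindle's own -x side: 8 mm wide, sticking out 6 mm (to 18 mm from the axis), from the collar down to 30 mm below the spindle's origin. This point is 15 mm off the axis. Below the key 14 mm of plain round nose remain.
- idler: Second loose spindle in the rack's other hole, not to be used: same collar and shaft but no key, and a round head 30 mm across, 44 mm tall. Origin: centre of its collar's underside, z up.
- rack: White plastic block fixed to the bench, 80 x 200 x 50 mm (x, y, z); origin: centre of its underside. Two round holes, 41 mm across, right through it 55 mm to either side of the centre along its y; a spindle hangs in each, collar resting on the block's top.
- winder: Fixed film winder; origin: on the bench under the bore's axis; its front (-x) faces roughly the robot. Base 170 x 150 mm, 35 high; on its +y side a motor box from 75 to 175 mm off the axis, 75 high. On the base a toothed pulley, 92 mm across up to 65 mm above the bench, and on top a plain hub 60 mm across up to 85 mm. The pulley is locked: it cannot turn.
- hub_mouth (a point): Centre of the bore's mouth in the hub's flat top, 85 mm above the bench; axes are the winder's. Bore 26.4 mm across with one keyway, 10.6 mm wide, out to 19.5 mm from the axis, open at the top, full depth. Keyway direction not given: within 35 degrees either side of the winder's -x. Seen as a notch in line with a short black mark on the pulley's flange, or felt.
- bore_spring (a point): On the bore's axis, 36 mm below its mouth: rest height of the spring plate. Key out of line: the nose goes in 14 mm and the key rests on the hub's face. Key in line (within about 0.08 rad): the spindle goes down until its collar meets the hub's face, its origin then at hub_mouth; the last 8 mm push the spring.
- spring (a joint): Travel of the spring plate in the bore, m: 0 with nothing on it, grows as it is pushed down, about 0.008 with the spindle fully home, stop at 0.012. It pushes up with about 7 N at 0 and 13 N at 0.008, more than the spindle's weight: a spindle let go rises again by about 8 mm.
- cup_a: Bystander: sealed brown food cup, loose, 94 mm across the lid, 38 mm tall, beyond the rack and winder. Origin: centre of its underside.
- cup_b: Bystander: a second such cup, on the robot's side of the work. Origin: centre of its underside.
- wrench: Bystander: a steel wrench lying flat on the bench beyond the rack, long along its own x. Origin: centre of its underside.
Mind the look-alikes: they are no part of the job. Leave any pink look-alike of the spindle alone. There is more than one size of the rack; the one meant has the size given above.

How it is judged (in metres and radians):
On the way, in this order (a step that is already met when the one before it is completed fails the run):
1. the keyed spindle is lifted out of the rack (z of spindle in the frame of rack above 0.085 m and contact force between the fingers and spindle above 1 N), for 0.1 s.
2. its key has slipped into the keyway (z of spindle in the frame of hub_mouth below 0.022 m and horizontal distance between spindle and hub_mouth below 0.004 m), for 0.1 s.
At the end, for the whole second after the job is handed in: Fingers hold the keyed spindle (over 2 N), at rest, upright within 0.06 rad, within 3 mm of the bore axis, collar within 2 mm of the hub face, spring down over 5 mm; the round-headed spindle still in the rack (moved under 20 mm), cups and wrench moved under 30 mm (z of spindle in the frame of hub_mouth between -0.003 and 0.002 m and horizontal distance between spindle and hub_mouth below 0.003 m and angle between spindle's own z axis and vertical below 0.06 rad and value of joint spring above 0.005 m and contact force between the fingers and spindle above 2 N and linear speed of spindle below 0.02 m/s and horizontal distance between idler and rack below 0.07 m and distance of idler from where it was at the start of the episode below 0.02 m and distance of each of cup_a, cup_b, wrench from where it was at the start of the episode below 0.03 m); the arm keeps its last pose, push and grip.
It fails at once if the round-headed spindle is pulled out or knocked about (distance of idler from where it was at the start of the episode above 0.02 m).
It fails at once if a cup or the wrench is knocked away (distance of any of cup_a, cup_b, wrench from where it was at the start of the episode above 0.03 m).
It also fails if it takes over 51 s, if anything falls off the work surface, if the arm or the gripper's body presses on something with over 40 N, if the wrist force passes 120 N, or if a joint passes its speed limit or range.

## Robot

A 6-joint arm with a two-finger parallel gripper is mounted at the origin on the work surface. World frame = base frame: x ahead of the robot, y to its left, z up, the work surface at z = 0. Lengths are in m, angles in degrees, forces in N, time in s.
With the tool pointing down it reaches from about 0.325 to 0.85 m from the base axis. Payload 15.5 kg.
Tool frame: the origin (TCP) lies at the very end of the fingers, on their centre line; the grasp point (between the pads) lies arm.grip_depth behind it (arm.grip_depth is the distance from the TCP to the grasp point, in m); z points along the fingers, y is the line along which they close (so a half turn about z gives the same grasp; the last joint's range is limited). The gripper opens to 91 mm and grips with 3 to 60 N. Pads are 32 mm wide; open, the fingers measure 118 mm over their backs; the gripper's body (76 mm by 178 mm) begins 60 mm behind the grasp point.
Start: joints at [59.272, 28.281, 77.091, -0, 74.628, -5.472], TCP at [0.267, 0.565, 0.214] pointing down, gripper open.
Joint ranges: [-166.48, 166.48], [-47.26, 123.95], [12.59, 153.08], [-70.14, 250.14], [6.76, 159.57], [-176.63, 176.63]. Speed limits (degrees/s): [108.29, 108.29, 147.25, 172.46, 172.46, 172.46].

## Interface

Orientations are given as a 3x3 rotation matrix whose columns are the frame's x, y, z axes.
In Python, from rig import arm gives the robot as it stands. Calls block until the motion is done:
- arm.move_to(position, orientation): joint-space move of the TCP to a pose.
- arm.move_l(position, orientation=None, feed=0.15): straight line of the TCP; orientation=None keeps the orientation; feed is the mean speed in m/s.
- arm.move_joints(angles): joint-space move.
- arm.grip(opening): finger opening in m; the grip force is fixed at half the most; returns when the fingers have stopped.
- arm.sleep(seconds).
- arm.solve_ik(position, orientation): joint angles nearest the present ones, or None.
- arm.snapshot(name): name is "side" or "top" or "wrist"; returns the picture (400x640x3 uint8, red, green, blue); there is no depth.
- arm.get_calibration(name): a dict with "intrinsics" (3x3 intrinsics, pixels), "k1" (the pictures are not rectified: a ray, as slopes to the right and down, at radius r is drawn at 1 + k1 r^2 times it, then the intrinsics apply), "cam_to_world" (4x4, takes a point from camera to world coordinates). Camera axes: x right, y down, z forward; pixel columns grow to the right and rows downward; lengths in m; the calibration is good to about 2 mm. A picture is of the moment at which its call begins: read the wrist's pose just before it. get_calibration takes no time and is no camera call; for the wrist camera it gives the pose at the moment of the call.
A pose or a line that the arm cannot do raises arm.Unreachable and nothing moves.
- arm.sign_off(): hands the job in; it is judged then, once.
Readings, each from a call of its own:
- arm.current_t(): time.
- arm.current_joint_positions(): joint angles.
- arm.current_dq(): joint speeds.
- arm.current_tau(): joint torques, N m.
- arm.current_ee_pos(): TCP position.
- arm.current_tool_rot(): TCP orientation.
- arm.current_force(): force on the tool from outside, world axes, zero at the start.
- arm.current_torque(): the same for the moment, N m.
- arm.current_width(): finger opening in m.
- arm.current_grasp_force(): force on a finger pad.
Only numpy, scipy, OpenCV 4.12 (cv2) and the standard library are available. Lean on these libraries where they do the work, as an engineer would, in place of code of your own. Each camera call takes 0.05 s, during which the arm holds its last target. There are 200 camera calls.

## Working session

There is one attempt and no reset: what is moved stays moved. The work goes in short steps, each a Python script; the robot and the scene stay as the last script left them, time stands still between calls to the robot, and variables do not carry over. Pictures are saved under pics/ and viewed, at most 10 in all, crops included, and the job is handed in when it is done.

```bash
ls; mkdir -p pics
cat > h.py <<'E'
import numpy as np, cv2
from rig import arm
def shot(n,f):
    c=arm.get_calibration(n); im=arm.snapshot(n); cv2.imwrite('pics/'+f+'.png',im[:,:,::-1]); np.save('pics/'+f+'.npy',np.array([c],dtype=object),allow_pickle=True); return im,c
def load(f):
    return cv2.imread('pics/'+f+'.png')[:,:,::-1].copy(), np.load('pics/'+f+'.npy',allow_pickle=True)[0]
def rays(c,px):
    K=np.array(c['intrinsics'],float);T=np.array(c['cam_to_world'],float)
    u=cv2.undistortPoints(np.array(px,float).reshape(-1,1,2),K,np.array([c['k1'],0,0,0],float)).reshape(-1,2)
    return T[:3,3],np.c_[u,np.ones(len(u))]@T[:3,:3].T
def onz(c,px,z):
    o,d=rays(c,px); return o+d*((z-o[2])/d[:,2])[:,None]
def proj(c,P):
    K=np.array(c['intrinsics'],float);T=np.linalg.inv(np.array(c['cam_to_world'],float))
    P=np.array(P,float).reshape(-1,3)
    return cv2.projectPoints(P,cv2.Rodrigues(T[:3,:3])[0],T[:3,3],K,np.array([c['k1'],0,0,0],float))[0].reshape(-1,2)
def down(a): # tool z down, tool y (closing) at angle a rad in world
    y=np.array([np.cos(a),np.sin(a),0]);z=np.array([0,0,-1.]);return np.c_[np.cross(y,z),y,z]
E
python3 - <<'E'
from h import *
for n in ['top','side','wrist']:
    im,c=shot(n,n+'0'); print(n,c['intrinsics'],c['k1'],np.round(c['cam_to_world'],3).tolist())
print(arm.grip_depth,arm.current_tool_rot(),arm.current_t(),arm.current_force(),arm.current_width())
cv2.imwrite('pics/ts.png',np.hstack([cv2.imread('pics/top0.png')]))
E
```

```text
pics
top [[451.65191826   0.         309.8586247 ]
 [  0.         451.65191826 201.18800446]
 [  0.           0.           1.        ]] -0.08472765596495217 [[-0.015, -0.998, 0.065, 0.443], [-1.0, 0.016, 0.005, -0.083], [-0.006, -0.065, -0.998, 1.067], [0.0, 0.0, 0.0, 1.0]]
side [[418.72504325   0.         327.6185347 ]
 [  0.         418.72504325 199.17741643]
 [  0.           0.           1.        ]] -0.05404467710416784 [[0.91, -0.229, 0.345, 0.127], [-0.414, -0.532, 0.739, -0.903], [0.014, -0.815, -0.579, 0.712], [0.0, 0.0, 0.0, 1.0]]
wrist [[353.47736068   0.         313.85125712]
 [  0.         353.47736068 198.44067983]
 [  0.           0.           1.        ]] -0.0025152397487622742 [[0.427, 0.871, 0.243, 0.197], [0.904, -0.412, -0.115, 0.599], [-0.0, 0.268, -0.963, 0.383], [0.0, 0.0, 0.0, 1.0]]
0.0188 [[-9.04436161e-01  4.26608774e-01 -4.28746541e-04]
 [ 4.26608986e-01  9.04435829e-01 -7.77120765e-04]
 [ 5.62471962e-05 -8.85763248e-04 -9.99999606e-01]] 0.15 [ 0.35539873 -0.46763819  0.17003248] 0.09108505103392481
```

View pics/top0.png

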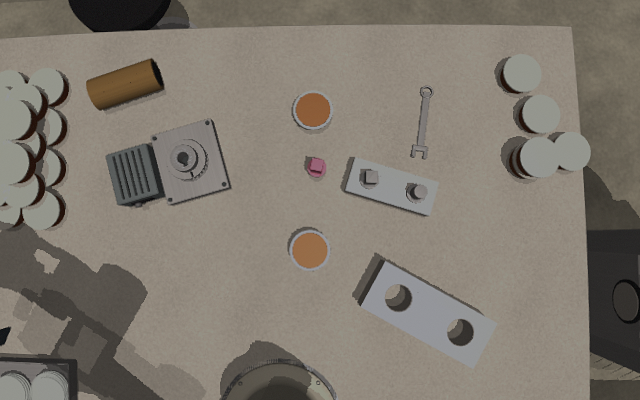

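View pics/side0.png

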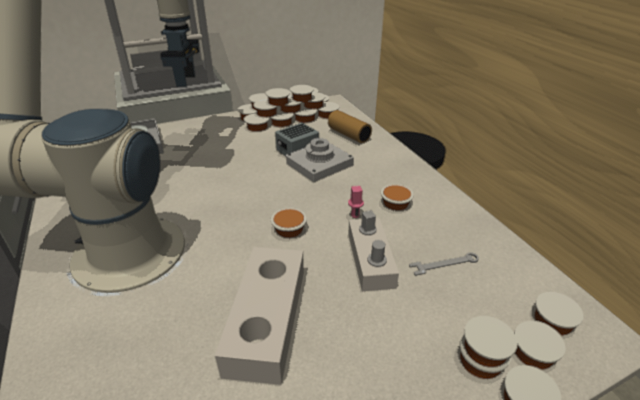

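The top view shows the following candidates:
- Spindle: the square head in the small rack (370,177) matches. The round head (417,192) is the idler, and the pink look-alike stands at (316,167).
- Rack: the small block (390,187) holds the two spindles. The large empty block is at (430,312).
- Winder: the hub is at (185,158).

I'll check with a close crop and measure the sizes.

Run:
```python
from h import *
im,c=load('top0')
a=cv2.resize(im[150:225,335:445],None,fx=7,fy=7,interpolation=cv2.INTER_CUBIC)[:, :400*2]
b=cv2.resize(im[115:210,135:235],None,fx=5,fy=5,interpolation=cv2.INTER_CUBIC)
cv2.imwrite('pics/c1.png',cv2.resize(im[140:225,332:445],(792,596),interpolation=cv2.INTER_CUBIC)[:,:,::-1])
q=onz(c,[(348,160),(438,185),(430,215),(345,188)],0.05);print('rack corners',q.round(3).tolist())
print('head',onz(c,[(370,176),(417,191),(316,163)],0.10).round(3).tolist(),'hub',onz(c,[(184,158)],0.085).round(3).tolist())
print('big rack side',np.linalg.norm(np.diff(onz(c,[(385,262),(496,322),(473,367)],0.05),axis=0),axis=1))
```

```text
rack corners [[0.602, -0.166, 0.05], [0.542, -0.37, 0.05], [0.474, -0.35, 0.05], [0.538, -0.158, 0.05]]
head [[0.559, -0.209, 0.1], [0.525, -0.31, 0.1], [0.589, -0.093, 0.1]] hub [[0.608, 0.199, 0.085]]
big rack side [0.28703535 0.11378714]
```

View pics/c1.png

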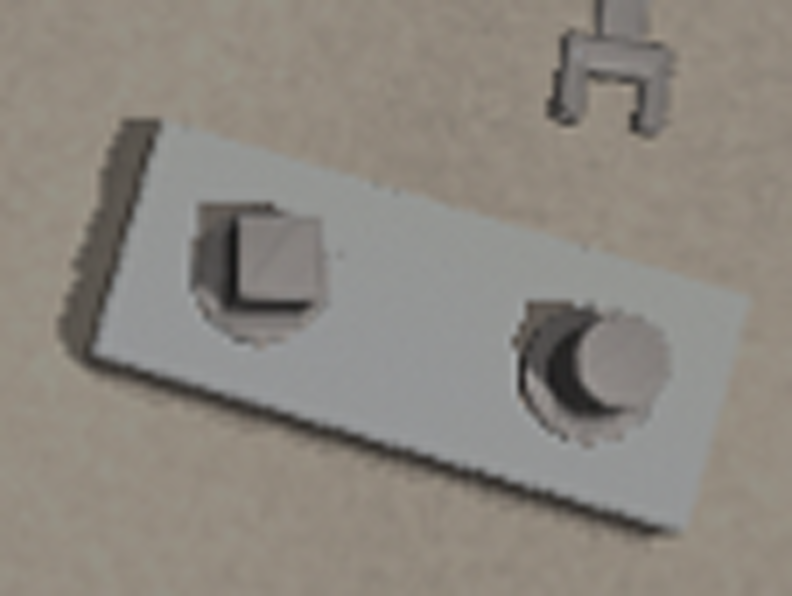

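The crop confirms the choice: square head on its collar at full-image pixel (372,177), rack about 205 x 75 mm, round idler at (421,192). I'll take close wrist views of the spindle and then the hub.

Run:
```python
from h import *
R=down(0.0)
arm.move_to([0.607,0.199,0.235],R); arm.sleep(.3); shot('wrist','wh')
arm.move_to([0.557,-0.209,0.24],R); arm.sleep(.3); shot('wrist','ws')
print(arm.current_t(),arm.current_joint_positions())
a=cv2.imread('pics/ws.png');b=cv2.imread('pics/wh.png')
cv2.imwrite('pics/c2.png',np.hstack([a[:,120:520],b[:,120:520]]))
```

```text
4.1833 [-2.62752412e+01  2.44827515e+01  7.94692545e+01 -6.17559641e-05
  7.60492132e+01 -2.63132702e+01]
```

View pics/c2.png

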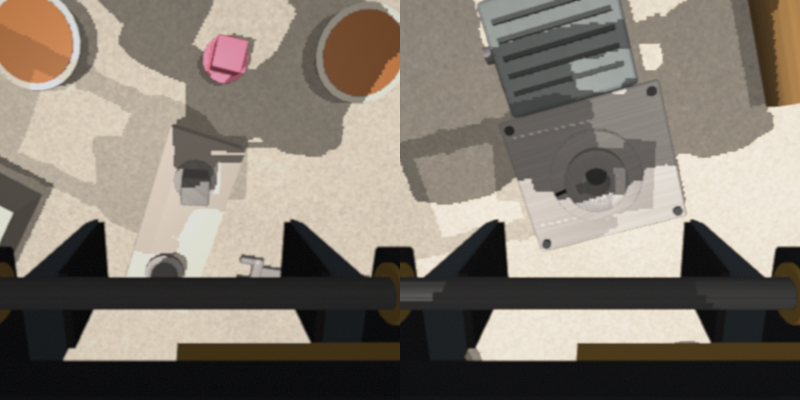

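The left half shows the square head at about (195,190), partly in shadow, with the pink look-alike at (225,58). The right half shows the bore at (597,177) and the black mark at (562,192). I'll zoom in on both.

Run:
```python
from h import *
a=cv2.imread('pics/ws.png')[140:230,270:370];b=cv2.imread('pics/wh.png')[125:225,260:375]
g=lambda i,s:cv2.resize(cv2.convertScaleAbs(i,alpha=1.5,beta=10),s,interpolation=cv2.INTER_CUBIC)
cv2.imwrite('pics/c3.png',np.vstack([np.hstack([g(a,(400,360)),g(b,(400,348))[:348] if 0 else cv2.copyMakeBorder(g(b,(400,348)),0,12,0,0,0)])]))
```

```text
(no output)
```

View pics/c3.png

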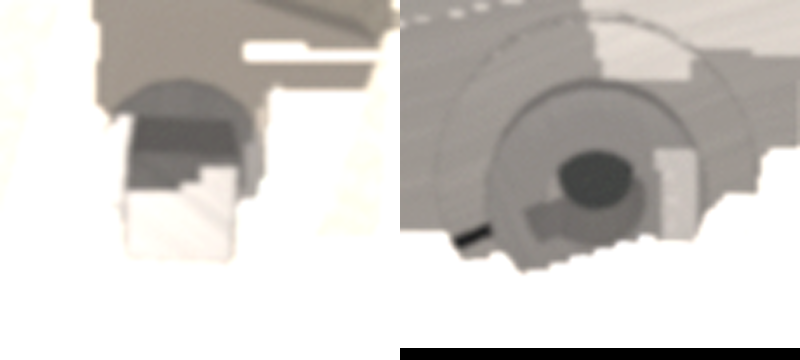

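Left: the head's top-face corners are at about (130,150), (238,152), (233,262) and (127,258) in the crop. Right: the bore centre is at about (598,197), with the notch and black mark at (474,236) in line to the lower left. Next I'll convert these to world positions.

Run:
```python
from h import *
_,cs=load('ws');_,ch=load('wh')
s=np.array([(130,150),(238,152),(233,262),(127,258)])/4+[270,140]-.37
q=onz(cs,s,.1);print(q.round(4).tolist(),q.mean(0),np.linalg.norm(q-np.roll(q,-1,0),axis=1))
d=q-np.roll(q,-1,0);print('ang',[np.degrees(np.arctan2(v[1],v[0])).round(1) for v in d])
t=lambda p:(np.array(p)-[400,0])*.2875+[260,125]-.36
b=onz(ch,[t((598,197)),t((643,197)),t((598,152)),t((598,243))],.085);print(b.round(4))
m=onz(ch,[t((458,242)),t((490,230)),t((474,236))],.065);print(m.round(4))
n=onz(ch,[t((545,222)),t((532,226))],.085);print(n)
for p in (*m,*n):v=p-b[0];print(np.degrees(np.arctan2(v[1],v[0])),np.linalg.norm(v[:2]))
hc=onz(ch,[t((488,180)),t((700,180)),t((594,83))],.085);print('hub edges',hc.round(4))
```

```text
[[0.5455, -0.1976, 0.1], [0.5697, -0.198, 0.1], [0.5688, -0.2237, 0.1], [0.5446, -0.2228, 0.1]] [ 0.5571669  -0.21051458  0.1       ] [0.02417953 0.02570713 0.02425622 0.02521154]
ang [np.float64(178.9), np.float64(88.1), np.float64(-2.3), np.float64(-92.1)]
[[0.6081 0.2043 0.085 ]
 [0.6201 0.2043 0.085 ]
 [0.6081 0.2165 0.085 ]
 [0.6082 0.1916 0.085 ]]
[[0.5683 0.1866 0.065 ]
 [0.5775 0.1902 0.065 ]
 [0.5729 0.1884 0.065 ]]
[[0.59395335 0.19744555 0.085     ]
 [0.59045549 0.19634142 0.085     ]]
-156.0618993385891 0.043601741085077736
-155.19480285482516 0.03373415879784976
-155.68308250561896 0.038660208261071125
-154.20702799992262 0.015761827814631885
-155.76628457916556 0.019398809473329896
hub edges [[0.5789 0.2089 0.085 ]
 [0.6352 0.2089 0.085 ]
 [0.607  0.2346 0.085 ]]
```

Run:
```python
from h import *
y0=np.radians(-1.85); p=[0.557,-0.2105]
arm.move_to([*p,.13],down(y0+np.pi/2)); arm.move_l([*p,.064],feed=.1)
print('F',arm.current_force(),arm.current_t())
arm.grip(0.0); print(arm.current_width(),arm.current_grasp_force()); arm.grip(0.05)
arm.grip(0.09); arm.move_to([*p,.064],down(y0)); arm.grip(0.0); print(arm.current_width(),arm.current_force()); arm.grip(.09)
print(arm.current_ee_pos())
arm.move_l([*p,.24],feed=.2); arm.sleep(.2); print(arm.current_ee_pos()); shot('wrist','ws2'); print(arm.current_t())
a=cv2.imread('pics/ws2.png')[140:230,270:370]
cv2.imwrite('pics/c4.png',cv2.resize(a,(800,600) if 0 else (660,594),interpolation=cv2.INTER_CUBIC))
```

```text
F [-0.22423763 -0.5365129   1.03172255] 6.425
0.026129234703024112 29.999943673610687
0.025765311602008338 [ 1.04759112 -0.5448531   0.55834476]
[ 0.55699424 -0.21050114  0.06398789]
[ 0.55662855 -0.210324    0.23900359]
13.5417
```

View pics/c4.png

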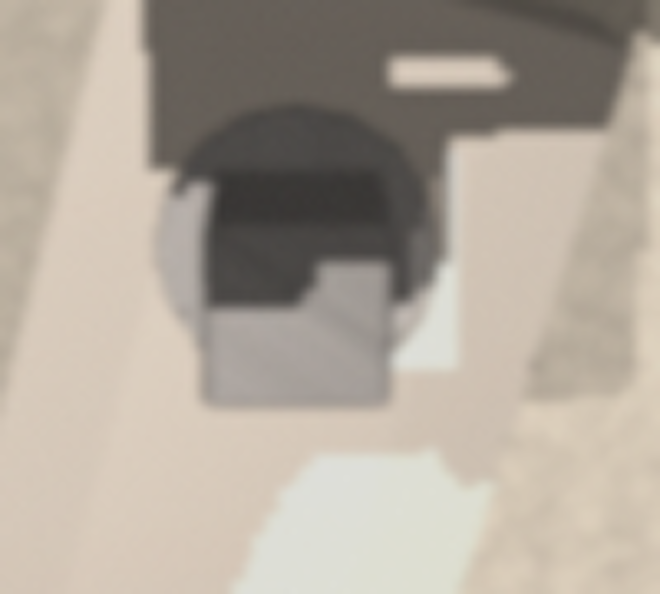

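The top face spans (203..389, 222..406) in the crop. From the difference to the known grip centre I get the wrist camera's bias. Then grip, lift out and check the key with the side camera.

Run:
```python
from h import *
_,c=load('ws2')
q=onz(c,np.array([(298,314),(203,405),(388,406),(212,222),(390,222)])/6.6+[270,140]-.42,.1);print(q.round(4).tolist(),q[1:].mean(0))
y0=np.radians(-1.85); p=[0.557,-0.2105]
arm.move_l([*p,.062],feed=.15); arm.grip(0.0); print(arm.current_width(),arm.current_grasp_force(),arm.current_ee_pos())
arm.move_l([*p,.20],feed=.15); arm.sleep(.2); print(arm.current_width(),arm.current_force(),arm.current_t())
im,c=shot('side','side1')
u,v=proj(c,[*p,.16])[0].astype(int); print(u,v)
cv2.imwrite('pics/c5.png',cv2.resize(im[v-50:v+50,u-60:u+60],(720,600),interpolation=cv2.INTER_CUBIC)[:,:,::-1])
```

```text
[[0.556, -0.2083, 0.1], [0.5425, -0.2208, 0.1], [0.568, -0.2218, 0.1], [0.5448, -0.1952, 0.1], [0.5688, -0.196, 0.1]] [ 0.55604005 -0.20843388  0.1       ]
0.026155465162699166 29.999932944774628 [ 0.55700445 -0.21051193  0.06197391]
0.025797106123700515 [ 0.20107961 -0.1006341  -2.69140018] 17.1333
368 192
```

View pics/c5.png

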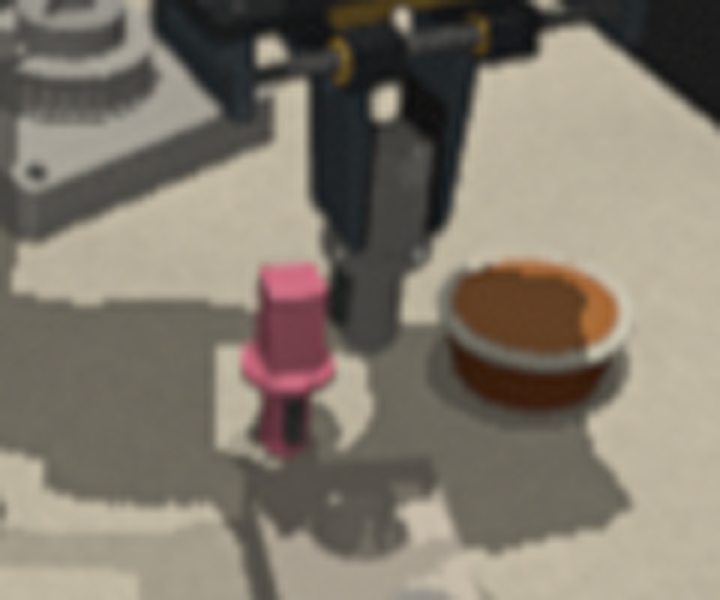

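The side crop shows the spindle held upright, with its dark key to the left of the shaft at (340,295). That is the -x side, as assumed, so carrying on to the hub with the bias corrected.

```bash
cat >> h.py <<'E'
def guard(x,y,z1,lim=10,step=.002,feed=.03):
    z=arm.current_ee_pos()[2]
    while z>z1+1e-6:
        z=max(z-step,z1); arm.move_l([x,y,z],feed=feed); f=arm.current_force()
        if f[2]+2.7>lim or np.hypot(f[0],f[1])>15: break
    return z,f.round(1),arm.current_ee_pos().round(4),arm.current_t()
E
python3 - <<'E'
from h import *
a=np.radians(24.5); h=[.6088,.2024]
arm.move_l([*h,.20],down(a),feed=.25); arm.move_l([*h,.146],feed=.15); arm.sleep(.2)
print(arm.current_force().round(2),arm.current_t(),arm.current_joint_positions().round(1))
print(guard(*h,.129)); print(arm.current_torque().round(2),arm.current_width())
E
```

```text
[ 0.04 -0.3  -4.49] 19.7083 [ 13.1  33.4  79.    0.   67.5 -11.4]
(0.129, array([ 0.7, -0.5, -3.7]), array([0.6088, 0.2024, 0.129 ]), 22.2083)
[-0.06  0.04  0.04] 0.02579490268333271
```

Run:
```python
from h import *
h=[.6088,.2024]
print(guard(*h,.107,lim=12)); print(arm.current_torque().round(2),arm.current_width())
```

```text
(0.107, array([-0.7, -0.7, -4.1]), array([0.6088, 0.2024, 0.107 ]), 25.2083)
[-0.09  0.01  0.02] 0.026028069582500687
```

The key dropped straight into the keyway: origin about 10 mm above the hub with no contact force. Now pressing home.

Run:
```python
from h import *
h=[.6088,.2024]
for t in (.101,.0985,.0975,.097,.0965,.096):
    r=guard(*h,t,lim=30,step=.002); print(t,r[1],r[2],r[3],arm.current_width(),arm.current_grasp_force())
    if r[1][2]>25: break
```

```text
0.101 [-1.   0.1  5.7] [0.6089 0.2024 0.1013] 26.2083 0.025924308005762956 30.000968277454376
0.0985 [-2.1 -0.3  7.2] [0.609  0.2024 0.0989] 26.7083 0.025660385478343335 30.001264214515686
0.0975 [-2.2 -0.5  7.7] [0.609  0.2024 0.098 ] 26.9583 0.026029092270058334 30.00143587589264
0.097 [-2.5 -1.5  9. ] [0.609  0.2024 0.0975] 27.2083 0.02574087238943684 30.001548528671265
0.0965 [-3.4 -0.7  9. ] [0.6089 0.2024 0.0971] 27.4583 0.02570670971043484 30.001878440380096
0.096 [-4.2 -0.6 17.4] [0.609  0.2024 0.0971] 27.7083 0.026026388772639557 30.004708170890808
```

Run:
```python
from h import *
arm.move_l([.6088,.2024,.0955],feed=.03); arm.sleep(1.0)
print(arm.current_force().round(1),arm.current_ee_pos().round(4),arm.current_grasp_force(),arm.current_t())
im,c=shot('side','side2'); u,v=proj(c,[.609,.202,.09])[0].astype(int)
cv2.imwrite('pics/c6.png',cv2.resize(im[v-40:v+40,u-50:u+50],(750,600),interpolation=cv2.INTER_CUBIC)[:,:,::-1])
```

```text
[-7.5 -1.6 23.9] [0.609  0.2024 0.097 ] 30.008707344532013 28.9583
```

View pics/c6.png

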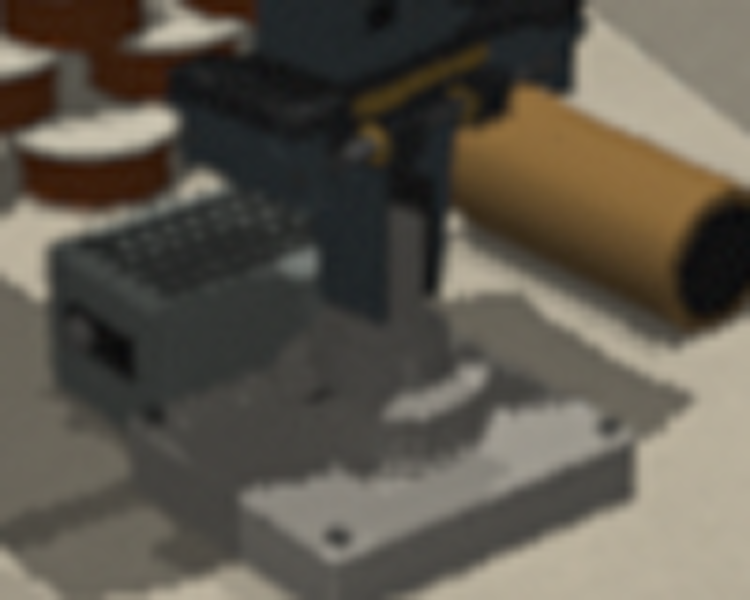

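The crop shows the fingers holding the head with the collar down on the hub at about (400,320). The TCP has stalled at 0.0970 m, exactly the height expected for fully home, under a steady 24 N.

```bash
python3 -c "
from rig import arm
print(arm.sign_off())"
```

```text
the job is handed in; nothing more can be done
None
```

I handed the job in with the keyed spindle still gripped and pressed home: its key is in the keyway, the fingertips are at the height expected with the collar flat on the hub, and the wrist reads a steady 24 N; the verdict was not shown.

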